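# Take the middle cigar tray out of the stack, close the stack up and tag the tray

## Robot

A 6-joint arm with a two-finger parallel gripper is mounted at the origin on a cart in front of the work surface, level with it; the furniture and walls round the work are solid. World frame = base frame: x ahead of the robot, y to its left, z up, the work surface at z = 0. Lengths are in mm, angles in degrees, forces in N, time in s.
With the tool pointing down it reaches from about 300 to 850 mm from the base axis. Payload 4.2 kg.
Tool frame: the origin (TCP) lies between the finger pads; the fingertips stand 22 mm ahead of it and the grasp point (between the pads) lies 3 mm ahead of it; z points along the fingers, y is the direction in which the jaws open and shut (so a half turn about z gives the same grasp; the last joint's range is limited). The gripper opens to 91 mm and grips with 3 to 60 N. Pads are 32 mm wide; open, the fingers measure 118 mm over their backs; the gripper's body (76 mm by 178 mm) begins 60 mm behind the grasp point.
Start: joints at [-70.417, 18.312, 89.639, -0, 72.044, -1.146], TCP at [203.529, -537.789, 235.976] pointing down, gripper open.
Joint ranges: [-177.97, 177.97], [-48.28, 115.42], [12.27, 149.76], [-77.06, 257.06], [2.81, 150.46], [-146.56, 146.56]. Speed limits (degrees/s): [147.25, 147.25, 180, 180, 180, 180].

## Interface

Orientations are given as [roll, pitch, yaw] about the fixed x, y, z axes, in that order (R = Rz(yaw) Ry(pitch) Rx(roll)).
In Python, from workcell import telemetry, cams, env gives the robot as it stands.
- The arm moves only by the shell command python3 -m inch 'ROWS' [FORCE]. ROWS is JSON, a list of rows, each an object of numbers: "x", "y", "z": the shift along the tool's x, y, z in cm; "yaw": the turn about the tool's z in units of 5 degrees (1.0 is 5 degrees); "gripper": the gripper's target within -1 to 1 (fully open at 1, half-way at 0, shut at -1). A call has 1 to 12 rows; each row shifts and turns the commanded pose from where the row before left it, along the tool's axes as they then stand; what a row does not reach is not made up. A row lasts 1/12 s, in which the tool goes at most 41.7 mm and 7.16 degrees, less where a joint would pass 70% of its speed; a pose out of reach is approached as far as the arm can. A call is refused whole if a number of a shift passes 4.17 or a number of a turn 1, either way. A call with a gripper value outside its range is refused whole. The fingers move at their own pace and stop on an object; FORCE is the grip in N (left out, the last holds). Time passes only in rows, so rows that do not move let the fingers close. It gives the time, the measured TCP pose, the force and the opening at its end, in the units of the state.
- telemetry.state(): the state, without advancing time (a new reading comes with each control period).
- cams.grab_frame(name): name is "scene" or "top" or "wrist"; returns a dict with "pixels" (384x512x3 uint8, red, green, blue), "mtx" (3x3 intrinsics, pixels), "rvec" (rotation vector, rad) and "tvec" (3), from world to camera coordinates, as OpenCV has them. Camera axes: x right, y down, z forward; pixel columns grow to the right and rows downward; lengths in mm; the calibration is good to about 2 mm. A picture is of the moment at which its call begins. There is no depth.
- env.job_done(): hands the job in, once; it reports no verdict.
The state is a dict: "time_s": time; "qpos": joint angles; "qvel": joint speeds; "effort": joint torques, N m; "ee_pos": TCP position; "ee_rot": TCP orientation; "force": force on the tool from outside, world axes, zero at the start; "torque": the same for the moment, N m; "gripper_width": finger opening in mm.
Only numpy, scipy, OpenCV 4.12 (cv2) and the standard library are available. Lean on these libraries where they do the work, as an engineer would, in place of code of your own. Each camera call takes 0.05 s, during which the arm holds its last target. There are 200 camera calls.

## Task

The cigars in the middle tray of the stack are next to be banded. Set the top tray aside on the clear bench, stand the middle tray in the centre of the flat banding board, lengthwise with it, and put the top tray back on the bottom tray so that it sits down squarely inside the rim. Lift the wooden batch tag up off its rack and hang it over either end wall of the tray on the board, its card outward. Keep the trays level, leave the bottom tray where it stands, and do not disturb the other things on the bench.

Things in the scene. Friction and masses are not known exactly. Their poses are not given: they have to be found in the camera images.
- top_tray_c (a point): Centre of the top tray of the stack of three like cedar trays, each 176 (x, length) x 118 (y) x 66 mm tall, about 0.35 kg, 33 mm above its underside. Lift it by its centre rail, pinched from above across y: 12 mm thick, 110 mm long (x), top edge 25 mm above this point. Four cigars that stay put reach up to 3 mm below this point, so keep fingertips above that.
- middle_tray_c (a point): Centre (33 mm above the underside) of the middle tray, the one to take out; same shape, axes and centre rail as the top tray. Its end walls stand across x, 8 mm thick, their middle planes 84 mm either way from this point; their top edge, the rim, is 33 mm above it. Half a turn makes no difference to a tray.
- bottom_tray_c (a point): Centre (33 mm above the underside) of the lowest tray, which stays where it stands on the bench; same shape and axes. The tray seated on it has its centre 60 mm above this one.
- top_tray: The top tray; origin at the centre of its underside. Its foot, 150 x 92 mm and 6 mm deep with a stepped edge, drops inside the rim of the tray below (opening 160 x 102 mm), about 5 mm of play all round. Beside the centre rail is a compartment 45 mm wide on each side for the fingers, between 8 mm walls; the rail's top edge is 8 mm below the rim.
- middle_tray: The middle tray; origin at the centre of its underside. Its foot sits in the bottom tray's rim, 6 mm deep, with 5 mm of play: lift it straight up first.
- board_top (a point): Centre of the top face of the banding board: a flat wooden board, 220 (x) x 160 (y) mm, 14 mm thick, with darker ends, fixed to the bench. It may lie left or right, with the stack on the other side; the bench between them, around x = 0.45, y = 0, is clear and takes one tray, lying either way.
- tag_neck (a point): Middle of the neck of the batch tag: a wooden tag 10 mm thick (x), 92 mm tall (z), 60 mm wide (y, neck 34), 60 g, blank card in front (-x), steel hanger on its back (+x). Pinch the neck here across the 10 mm, from above: the top edge is 18 mm above, the hanger strip 22 mm below this point, the underside 74 mm below. It hangs over the rack's upper bar.
- tag_hanger (a point): Saddle of the tag's hanger, 11.3 mm behind (+x) and 24 mm below the neck point; same axes. Underside of the strip, middle of a slot 12.5 mm wide (x), open downward, for a wall or bar 8 mm thick; its lip reaches 20 mm down and flares 8 mm outward (+x) at its mouth. Raise the tag over 60 mm to carry it over a rim. Hung on a tray, this point lies on top of the end wall, the tag leaning a little.
- tag: The batch tag; origin at the centre of its underside.
- tag_rack: Tag rack, fixed to the bench: dark wooden foot 70 x 180 x 14 mm, two posts, two level flat steel bars 8 mm thick, 140 mm long (y). Origin at the centre of its underside; the upper bar's top edge is 102 mm above it. The tag hangs on its -x side.
- tape: Roll of tape: bystander, 93 mm across, 24 mm tall; origin at the centre of its underside.
- pot: Plastic cup of paste: bystander, 63 mm across, 36 mm tall; origin at the centre of its underside.
- brush: Flat paste brush: bystander, 179 mm long, 13 mm tall; origin at the centre of its underside.
- spare_cup: Empty plastic cup: bystander, 63 mm across, 36 mm tall; origin at the centre of its underside.

How it is judged (in metres and radians):
On the way, in this order (a step that is already met when the one before it is completed fails the run):
1. the top tray stands level on the bench, clear of the stack and the board (horizontal distance between top_tray_c and bottom_tray_c above 0.13 m and horizontal distance between top_tray_c and board_top above 0.13 m and height (world z) of top_tray_c between 0.028 and 0.04 m and angle between top_tray_c's own z axis and vertical below 0.06 rad and linear speed of top_tray below 0.03 m/s), for 0.2 s.
2. the middle tray stands on the board (x of middle_tray_c in the frame of board_top between -0.03 and 0.03 m and y of middle_tray_c in the frame of board_top between -0.03 and 0.03 m and z of middle_tray_c in the frame of board_top between 0.029 and 0.037 m and angle between the x axis of middle_tray_c and the x axis of board_top, either way round below 0.2 rad and angle between middle_tray_c's own z axis and vertical below 0.06 rad and linear speed of middle_tray below 0.03 m/s), for 0.2 s.
3. the top tray sits nested on the bottom tray (horizontal distance between top_tray_c and bottom_tray_c below 0.0085 m and z of top_tray_c in the frame of bottom_tray_c between 0.0575 and 0.0625 m and angle between the x axis of top_tray_c and the x axis of bottom_tray_c, either way round below 0.1 rad and angle between top_tray_c's own z axis and vertical below 0.02 rad and linear speed of top_tray below 0.03 m/s), for 0.2 s.
At the end, for the whole second after the job is handed in: Middle tray level on the board (centre within 30 mm each way, 0.2 rad); top tray seated in the bottom tray's rim (8.5 mm, 0.1 rad, 2.5 mm in height, tilt 0.02 rad); bottom tray moved under 20 mm; tag hung over an end wall of the middle tray, card outward (8 mm, tilt 0.3 rad); all at rest (all of step 2 and all of step 3 and ((x of tag_hanger in the frame of middle_tray_c between 0.076 and 0.092 m and x of tag_neck in the frame of middle_tray_c above 0.09 m) or (x of tag_hanger in the frame of middle_tray_c between -0.092 and -0.076 m and x of tag_neck in the frame of middle_tray_c below -0.09 m)) and y of tag_hanger in the frame of middle_tray_c between -0.045 and 0.045 m and z of tag_hanger in the frame of middle_tray_c between 0.029 and 0.04 m and angle between the x axis of tag_hanger and the x axis of middle_tray_c, either way round below 0.3 rad and angle between tag_hanger's own z axis and vertical below 0.3 rad and linear speed of tag below 0.03 m/s and distance of bottom_tray_c from where it was at the start of the episode below 0.02 m and angle between bottom_tray_c's own z axis and vertical below 0.06 rad); the robot touches nothing.
It fails at once if a tray is tipped by more than about 30 degrees (angle between any of top_tray_c, middle_tray_c, bottom_tray_c's own z axis and vertical above 0.5 rad).
It fails at once if the bottom tray is pushed more than 30 mm (distance of bottom_tray_c from where it was at the start of the episode above 0.03 m).
It fails at once if another thing on the bench is pushed more than 30 mm (distance of any of tape, pot, brush, spare_cup from where it was at the start of the episode above 0.03 m).
It also fails if it takes over 72 s, if anything falls off the work surface, if the arm or the gripper's body presses on something with over 40 N, if the wrist force passes 120 N, or if a joint passes its speed limit or range.

## Working session

There is one attempt and no reset: what is moved stays moved. The work goes in short steps, Python scripts to look and compute and a shell command to move; the robot and the scene stay as the last step left them, time stands still between calls to the robot, and variables do not carry over. Pictures are saved under pics/ and viewed, about 8 in all and at most 12, crops included, and the job is handed in when it is done.

```bash
mkdir -p pics; python3 - <<'E'
from workcell import telemetry, cams
import cv2,pickle
s=telemetry.state();print(s['time_s'],s['ee_pos'],s['ee_rot'],s['gripper_width'])
F={}
for n in("scene","top"):
    f=cams.grab_frame(n);F[n]=f;cv2.imwrite(f"pics/{n}0.png",f["pixels"][:,:,::-1])
    print(n,f["mtx"],f["rvec"],f["tvec"])
pickle.dump(F,open("f0.pkl","wb"))
E
```

```text
0.0 [ 203.37697422 -537.34251625  235.13189968] [-1.79901110e+02 -2.09757886e-03  2.07303894e+01] 91.27426893682717
scene [[369.43274009   0.         258.42332597]
 [  0.         369.43274009 187.35741408]
 [  0.           0.           1.        ]] [ 0.57509281 -2.62798065  1.18649546] [445.19559061 255.81524501 989.21251715]
top [[491.16373916   0.         258.3174704 ]
 [  0.         491.16373916 193.25760491]
 [  0.           0.           1.        ]] [ 2.19736009 -2.15819789  0.07483251] [ -60.86338728  518.206128   1576.24992944]
```

View pics/top0.png

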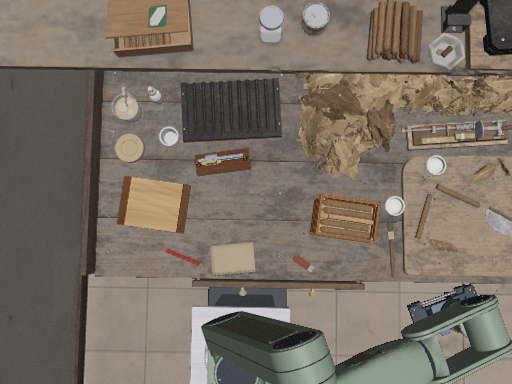

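View pics/scene0.png

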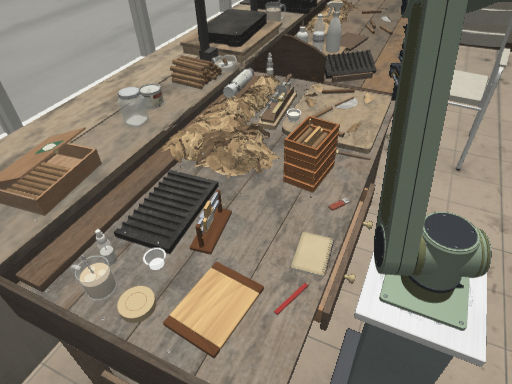

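The top view shows the board at about (154,205), the stack at (345,219), the rack at (222,161), and the bench between board and stack clear except for a notepad at (233,258). Next are enlarged crops to pick corners from.

```bash
cat > h.py <<'E'
import cv2,numpy as np
def ray(f,uv):
    R=cv2.Rodrigues(f["rvec"])[0];t=np.ravel(f["tvec"])
    c=-R.T@t
    p=cv2.undistortPoints(np.array(uv,float).reshape(-1,1,2),f["mtx"],None).reshape(-1,2)
    return c,np.c_[p,np.ones(len(p))]@R
def onz(f,uv,z):
    c,d=ray(f,uv);return c+d*((z-c[2])/d[:,2])[:,None]
def proj(f,P):
    return cv2.projectPoints(np.array(P,float).reshape(-1,3),f["rvec"],f["tvec"],f["mtx"],None)[0].reshape(-1,2)
E
python3 - <<'E'
import pickle,cv2,numpy as np
from h import *
F=pickle.load(open("f0.pkl","rb"));f=F["top"]
im=f["pixels"][:,:,::-1]
a=cv2.resize(im[170:240,110:200],None,fx=4,fy=4,interpolation=2)
b=cv2.resize(im[185:255,300:390],None,fx=4,fy=4,interpolation=2)
c=cv2.resize(im[140:185,185:260],None,fx=5,fy=5,interpolation=2)
s=F["scene"]["pixels"][:,:,::-1]
d=cv2.resize(s[180:255,180:240],None,fx=4,fy=4,interpolation=2)
o=np.zeros((590,740,3),np.uint8);o[:280,:360]=a;o[:280,365:725]=b;o[285:510,:375]=c;o[285:585,400:640]=d
cv2.imwrite("pics/crop1.png",o)
hsv=cv2.cvtColor(f["pixels"],cv2.COLOR_RGB2HSV)
print(hsv[205,150],hsv[205,123],hsv[205,184],hsv[230,100],hsv[219,345])
for z,uv in((14,(154,205)),(186,(345,219)),(100,(222,161)),(0,(130,148)),(0,(233,258))):print(uv,onz(f,[uv],z).round())
E
```

```text
[ 18 100 192] [ 11 148 105] [ 12 144 108] [ 13  47 131] [ 17 104 171]
(154, 205) [[475. 288.  14.]]
(345, 219) [[ 436. -305.  186.]]
(222, 161) [[611.  62. 100.]]
(130, 148) [[664. 377.   0.]]
(233, 258) [[308.  27.   0.]]
```

View pics/crop1.png

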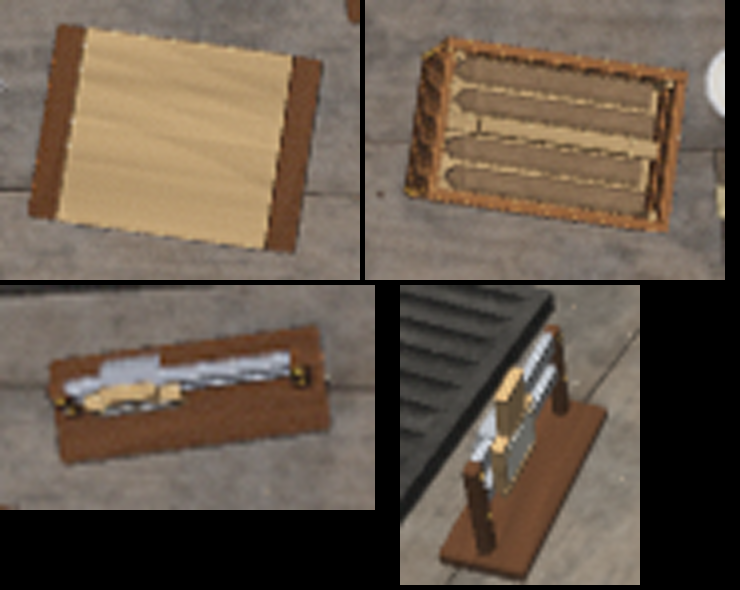

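The crops show the board corners, the rim corners of the top tray, the rack's foot and the tag hanging on the robot side of the bar (card towards the robot). Now poses from corners.

```bash
python3 - <<'E'
import pickle,cv2,numpy as np
from h import *
F=pickle.load(open("f0.pkl","rb"));f=F["top"]
A=lambda pts,ox,oy,u,v,k:np.array([((x-ox)/k+u-.5+.5/k,(y-oy)/k+v-.5+.5/k) for x,y in pts])
def rect(n,uv,z):
    P=onz(f,uv,z)[:,:2];c=P.mean(0);d=(P[0]+P[3]-P[1]-P[2])/2;e=(P[0]+P[1]-P[3]-P[2])/2
    print(n,c.round(1),'len',np.hypot(*d).round(),np.hypot(*e).round(),'dir',np.degrees(np.arctan2(d[1],d[0])).round(1),np.degrees(np.arctan2(e[1],e[0])).round(1))
rect('board',A([(59,24),(323,61),(295,252),(30,217)],0,0,110,170,4),14)
rect('top',A([(446,38),(687,71),(666,232),(428,200)],365,0,300,185,4),186)
rect('foot',A([(50,362),(320,325),(330,428),(65,463)],0,285,185,140,5),14)
print('tag top', onz(f,A([(85,388),(183,382),(183,400),(85,410)],0,285,185,140,5),144).round(1))
E
```

```text
board [478.  288.7] len 219.0 158.0 dir 83.3 -6.5
top [ 438.  -312.6] len 174.0 118.0 dir 83.3 -6.6
foot [622.1  66.7] len 177.0 68.0 dir 98.7 8.3
tag top [[606.5 120.1 144. ]
 [611.2  61.1 144. ]
 [600.2  60.8 144. ]
 [593.2 119.7 144. ]]
```

```bash
cat >> h.py <<'E'
def go(x,y,z,yaw):
    from workcell import telemetry
    s=telemetry.state();p=np.array(s["ee_pos"]);w=s["ee_rot"][2]
    a=np.radians(yaw);d=np.array([x,y,z])-p
    dy=(yaw-w+180)%360-180
    print("t",round(s["time_s"],2),"pos",p.round(1),"rot",np.round(s["ee_rot"],1),"| turn units",round(-dy/5,2),"then tool cm x %.2f y %.2f z %.2f"%((d[0]*np.cos(a)+d[1]*np.sin(a))/10,(d[0]*np.sin(a)-d[1]*np.cos(a))/10,-d[2]/10))
E
python3 -m inch '[{"yaw":-1,"gripper":-0.12},{"yaw":-1},{"yaw":-1},{"yaw":-1},{"yaw":-1},{"yaw":-1},{"yaw":-1},{"yaw":-1},{"yaw":-1},{"yaw":-1},{"yaw":-1},{"yaw":-1}]' 25
python3 -m inch '[{"yaw":-0.52},{"x":2.3,"y":1.9},{"x":2.3,"y":1.9},{"x":2.3,"y":1.9},{"x":2.3,"y":1.9},{"x":2.3,"y":1.9},{"x":2.3,"y":1.9},{"x":2.3,"y":1.9},{"x":2.3,"y":1.9},{"x":2.3,"y":1.9},{"x":2.3,"y":1.8},{}]'
python3 -c "
from h import *
go(438,-312.6,235,83.3)
from workcell import cams
f=cams.grab_frame('wrist');cv2.imwrite('pics/w1.png',f['pixels'][:,:,::-1])
import pickle;pickle.dump(f,open('w1.pkl','wb'))"
```

```text
t 0.1 pos [ 203.4 -537.4  235.2] rot [-179.9   -0.    20.7] | turn units -12.51 then tool cm x 25.06 y 20.68 z 0.02invalid input
invalid input
```

View pics/w1.png

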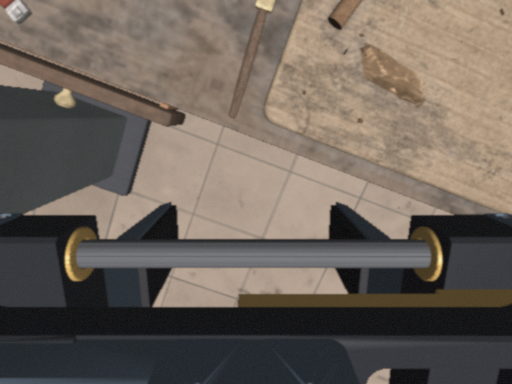

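The picture only shows the bench edge, because the arm hasn't moved: both calls were refused. I'll give full rows.

```bash
python3 -m inch '[{"x":0,"y":0,"z":0,"yaw":-1,"gripper":-0.12},{"x":0,"y":0,"z":0,"yaw":-1,"gripper":-0.12},{"x":0,"y":0,"z":0,"yaw":-1,"gripper":-0.12}]' 25; python3 -m inch '[{"yaw":-1,"gripper":-0.12}]'; python3 -m inch --help; python3 -c "from h import *;go(438,-312.6,235,83.3)"
```

```text
time_s: 0.4
ee_pos: [203.5, -537.6, 235.6]
ee_rot: [-180.0, -0.0, 36.0]
force: [0.6, 0.2, 0.9]
gripper_width: 73.8
t 0.4 pos [ 203.5 -537.6  235.6] rot [-180.   -0.   36.] | turn units -9.46 then tool cm x 25.08 y 20.67 z 0.06invalid input
invalid input: not JSON, or not a number
```

Every row needs all five keys.

```bash
python3 -m inch '[{"x":0,"y":0,"z":0,"yaw":-1,"gripper":-0.12},{"x":0,"y":0,"z":0,"yaw":-1,"gripper":-0.12},{"x":0,"y":0,"z":0,"yaw":-1,"gripper":-0.12},{"x":0,"y":0,"z":0,"yaw":-1,"gripper":-0.12},{"x":0,"y":0,"z":0,"yaw":-1,"gripper":-0.12},{"x":0,"y":0,"z":0,"yaw":-1,"gripper":-0.12},{"x":0,"y":0,"z":0,"yaw":-1,"gripper":-0.12},{"x":0,"y":0,"z":0,"yaw":-1,"gripper":-0.12},{"x":0,"y":0,"z":0,"yaw":-1,"gripper":-0.12},{"x":0,"y":0,"z":0,"yaw":-0.5,"gripper":-0.12}]'
python3 -m inch '[{"x":2.3,"y":1.9,"z":0,"yaw":0,"gripper":-0.12},{"x":2.3,"y":1.9,"z":0,"yaw":0,"gripper":-0.12},{"x":2.3,"y":1.9,"z":0,"yaw":0,"gripper":-0.12},{"x":2.3,"y":1.9,"z":0,"yaw":0,"gripper":-0.12},{"x":2.3,"y":1.9,"z":0,"yaw":0,"gripper":-0.12},{"x":2.3,"y":1.9,"z":0,"yaw":0,"gripper":-0.12},{"x":2.3,"y":1.9,"z":0,"yaw":0,"gripper":-0.12},{"x":2.3,"y":1.9,"z":0,"yaw":0,"gripper":-0.12},{"x":2.3,"y":1.9,"z":0,"yaw":0,"gripper":-0.12},{"x":2.3,"y":1.9,"z":0,"yaw":0,"gripper":-0.12},{"x":2.0,"y":1.7,"z":0,"yaw":0,"gripper":-0.12},{"x":0,"y":0,"z":0,"yaw":0,"gripper":-0.12}]'
python3 -c "
from h import *
go(438,-312.6,175,83.3)
from workcell import cams
f=cams.grab_frame('wrist');cv2.imwrite('pics/w2.png',f['pixels'][:,:,::-1])
import pickle;pickle.dump(f,open('w2.pkl','wb'))"
```

```text
time_s: 1.23
ee_pos: [203.4, -537.6, 235.6]
ee_rot: [-180.0, -0.0, 83.4]
force: [-0.1, 0.8, 0.2]
gripper_width: 39.9
time_s: 2.23
ee_pos: [441.3, -311.0, 235.6]
ee_rot: [179.9, -0.1, 83.5]
force: [0.9, 0.4, -0.0]
gripper_width: 40.1
t 2.23 pos [ 441.3 -311.   235.6] rot [ 1.799e+02 -1.000e-01  8.350e+01] | turn units 0.03 then tool cm x -0.20 y -0.31 z 6.06
```

View pics/w2.png

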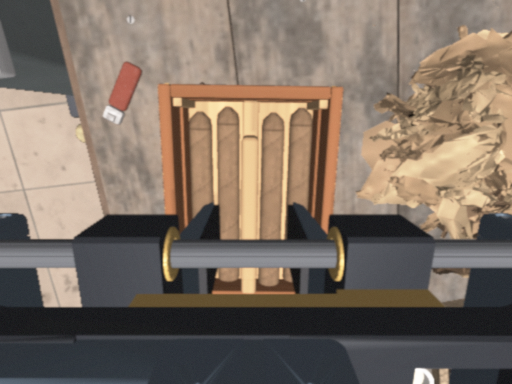

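The wrist view shows the rail at u≈250, vertical and midway between the fingers, and the tray's far wall at v≈86–97. A quick numeric check with this view before descending.

```bash
python3 -c "
from h import *
import pickle
f=pickle.load(open('w2.pkl','rb'))
a=onz(f,[(250,140),(250,200)],178);b=onz(f,[(160,86),(342,86)],186);print(a.round(1),b.round(1))
u=np.array([np.cos(np.radians(83.3)),np.sin(np.radians(83.3))]);print('centre from far wall',b[:,:2].mean(0)-88*u)
d=a[1]-a[0];print(np.degrees(np.arctan2(d[1],d[0]))); d=b[1]-b[0];print(np.degrees(np.arctan2(d[1],d[0])),np.hypot(*d[:2]))"
```

```text
[[ 445.4 -259.   178. ]
 [ 440.4 -301.4  178. ]] [[ 393.  -218.4  186. ]
 [ 507.2 -231.4  186. ]]
centre from far wall [ 439.80852665 -312.31305396]
-96.65632510754816
-6.5080917936507445 114.97524405194542
```

```bash
python3 -m inch '[{"x":-0.17,"y":-0.16,"z":1,"yaw":0,"gripper":-0.12},{"x":0,"y":0,"z":1.5,"yaw":0,"gripper":-0.12},{"x":0,"y":0,"z":1.5,"yaw":0,"gripper":-0.12},{"x":0,"y":0,"z":1.3,"yaw":0,"gripper":-0.12},{"x":0,"y":0,"z":0.7,"yaw":0,"gripper":-0.12},{"x":0,"y":0,"z":0,"yaw":0,"gripper":-0.12},{"x":0,"y":0,"z":0,"yaw":0,"gripper":-1},{"x":0,"y":0,"z":0,"yaw":0,"gripper":-1},{"x":0,"y":0,"z":0,"yaw":0,"gripper":-1},{"x":0,"y":0,"z":0,"yaw":0,"gripper":-1},{"x":0,"y":0,"z":0,"yaw":0,"gripper":-1}]' 30
python3 -m inch '[{"x":0,"y":0,"z":-0.3,"yaw":0,"gripper":-1},{"x":0,"y":0,"z":-0.7,"yaw":0,"gripper":-1},{"x":0,"y":0,"z":-1,"yaw":0,"gripper":-1},{"x":0,"y":0,"z":-1,"yaw":0,"gripper":-1},{"x":0,"y":0,"z":-1,"yaw":0,"gripper":-1},{"x":0,"y":0,"z":-0.5,"yaw":0,"gripper":-1}]'
python3 -c "from h import *;go(450,0,55,83.4)"
```

```text
time_s: 3.2
ee_pos: [437.2, -315.7, 176.6]
ee_rot: [179.9, 0.0, 83.2]
force: [0.8, -1.0, 4.2]
gripper_width: 11.8
time_s: 3.7
ee_pos: [437.4, -315.9, 223.2]
ee_rot: [179.8, 0.1, 83.2]
force: [0.3, 0.5, -3.6]
gripper_width: 11.7
t 3.7 pos [ 437.4 -315.9  223.2] rot [1.798e+02 1.000e-01 8.320e+01] | turn units -0.03 then tool cm x 31.53 y -2.38 z 16.82
```

```bash
python3 -m inch '[{"x":0.7,"y":0,"z":0,"yaw":0,"gripper":-1},{"x":1.5,"y":-0.2,"z":0,"yaw":0,"gripper":-1},{"x":2.5,"y":-0.2,"z":0,"yaw":0,"gripper":-1},{"x":3.5,"y":-0.2,"z":0,"yaw":0,"gripper":-1},{"x":3.5,"y":-0.3,"z":0,"yaw":0,"gripper":-1},{"x":3.5,"y":-0.3,"z":0,"yaw":0,"gripper":-1},{"x":3.5,"y":-0.3,"z":0,"yaw":0,"gripper":-1},{"x":3.5,"y":-0.3,"z":0,"yaw":0,"gripper":-1},{"x":3.5,"y":-0.2,"z":0,"yaw":0,"gripper":-1},{"x":2.8,"y":-0.2,"z":0,"yaw":0,"gripper":-1},{"x":1.8,"y":-0.2,"z":0,"yaw":0,"gripper":-1},{"x":0.8,"y":0,"z":0,"yaw":0,"gripper":-1}]'
python3 -m inch '[{"x":0,"y":0,"z":1,"yaw":0,"gripper":-1},{"x":0,"y":0,"z":2,"yaw":0,"gripper":-1},{"x":0,"y":0,"z":2.5,"yaw":0,"gripper":-1},{"x":0,"y":0,"z":2.5,"yaw":0,"gripper":-1},{"x":0,"y":0,"z":2.5,"yaw":0,"gripper":-1},{"x":0,"y":0,"z":2,"yaw":0,"gripper":-1},{"x":0,"y":0,"z":1.5,"yaw":0,"gripper":-1},{"x":0,"y":0,"z":1,"yaw":0,"gripper":-1},{"x":0,"y":0,"z":0.5,"yaw":0,"gripper":-1},{"x":0,"y":0,"z":0,"yaw":0,"gripper":-1}]'
python3 -c "from h import *;go(450,0,56.6,83.4)"
```

```text
time_s: 4.7
ee_pos: [447.9, -0.5, 220.4]
ee_rot: [-179.9, -0.1, 83.4]
force: [-1.3, -0.1, -4.0]
gripper_width: 11.7
time_s: 5.53
ee_pos: [448.4, -3.7, 64.9]
ee_rot: [-179.8, 0.0, 83.2]
force: [-0.3, -0.6, -3.9]
gripper_width: 12.2
t 5.53 pos [448.4  -3.7  64.9] rot [-179.8    0.    83.2] | turn units -0.04 then tool cm x 0.39 y 0.11 z 0.83
```

```bash
python3 -m inch '[{"x":0,"y":0,"z":0.3,"yaw":0,"gripper":-1},{"x":0,"y":0,"z":0.2,"yaw":0,"gripper":-1},{"x":0,"y":0,"z":0.2,"yaw":0,"gripper":-1},{"x":0,"y":0,"z":0.1,"yaw":0,"gripper":-1},{"x":0,"y":0,"z":0.1,"yaw":0,"gripper":-1},{"x":0,"y":0,"z":0,"yaw":0,"gripper":-1}]'
python3 -m inch '[{"x":0,"y":0,"z":0,"yaw":0,"gripper":-0.12},{"x":0,"y":0,"z":0,"yaw":0,"gripper":-0.12},{"x":0,"y":0,"z":0,"yaw":0,"gripper":-0.12},{"x":0,"y":0,"z":0,"yaw":0,"gripper":-0.12},{"x":0,"y":0,"z":0,"yaw":0,"gripper":-0.12},{"x":0,"y":0,"z":-1.5,"yaw":0,"gripper":-0.12},{"x":0,"y":0,"z":-3,"yaw":0,"gripper":-0.12},{"x":0,"y":0,"z":-4,"yaw":0,"gripper":-0.12},{"x":0,"y":0,"z":-4,"yaw":0,"gripper":-0.12},{"x":0,"y":0,"z":-2,"yaw":0,"gripper":-0.12}]'
python3 -c "from h import *;go(438,-312.6,200,83.3)"
```

```text
time_s: 6.03
ee_pos: [449.6, -3.8, 57.0]
ee_rot: [180.0, 0.0, 83.2]
force: [-0.8, 0.7, -4.0]
gripper_width: 12.2
time_s: 6.87
ee_pos: [451.4, -3.8, 206.5]
ee_rot: [179.6, -0.0, 83.2]
force: [0.6, 0.3, 0.2]
gripper_width: 40.1
t 6.87 pos [451.4  -3.8 206.5] rot [179.6  -0.   83.2] | turn units -0.01 then tool cm x -30.82 y 2.27 z 0.65
```

```bash
python3 -m inch '[{"x":-1.5,"y":0.2,"z":0,"yaw":0,"gripper":-0.12},{"x":-3,"y":0.2,"z":0,"yaw":0,"gripper":-0.12},{"x":-3.3,"y":0.2,"z":0,"yaw":0,"gripper":-0.12},{"x":-3.3,"y":0.2,"z":0,"yaw":0,"gripper":-0.12},{"x":-3.3,"y":0.2,"z":0,"yaw":0,"gripper":-0.12},{"x":-3.3,"y":0.3,"z":0,"yaw":0,"gripper":-0.12},{"x":-3.3,"y":0.3,"z":0,"yaw":0,"gripper":-0.12},{"x":-3.3,"y":0.3,"z":0,"yaw":0,"gripper":-0.12},{"x":-3.0,"y":0.3,"z":0,"yaw":0,"gripper":-0.12},{"x":-2,"y":0.2,"z":0,"yaw":0,"gripper":-0.12},{"x":-1.0,"y":0,"z":0,"yaw":0,"gripper":-0.12},{"x":0,"y":0,"z":0,"yaw":0,"gripper":-0.12}]'
cat > loc.py <<'E'
from h import *
from workcell import cams
import sys,pickle
n=sys.argv[1]
f=cams.grab_frame('wrist');pickle.dump(f,open(n+'.pkl','wb'));t=cams.grab_frame('top');pickle.dump(t,open(n+'t.pkl','wb'))
go(438,-312.6,115,83.3)
o=np.zeros((384,800,3),np.uint8);o[:,:512]=f['pixels'][:,:,::-1]
c=t['pixels'][:,:,::-1]
o[:210,512:800]=cv2.resize(c[180:250,210:306],None,fx=3,fy=3,interpolation=2)
cv2.imwrite('pics/%s.png'%n,o)
E
python3 loc.py w3
```

```text
time_s: 7.87
ee_pos: [437.4, -309.0, 201.7]
ee_rot: [-180.0, 0.0, 83.1]
force: [0.5, 0.9, -0.4]
gripper_width: 40.1
t 7.97 pos [ 437.4 -306.7  201.7] rot [-1.80e+02 -1.00e-01  8.32e+01] | turn units -0.02 then tool cm x -0.58 y 0.13 z 8.67
```

View pics/w3.png

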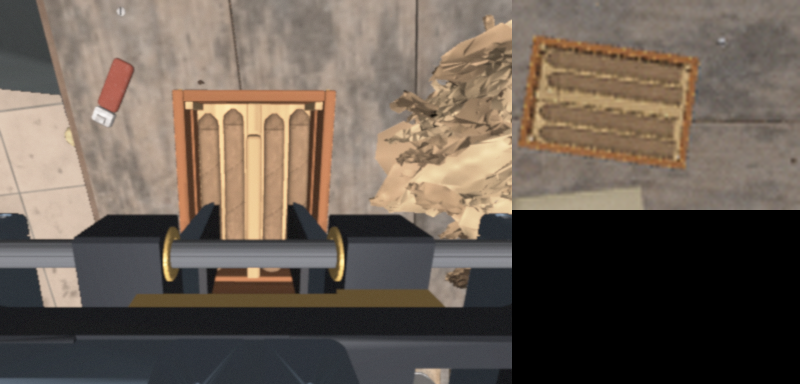

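The middle tray's far wall is at v≈91, u 173–335, with its rail at u≈254. The top tray stands on the bench with corners at (538,37), (697,58), (684,166) and (521,145) in the inset.

```bash
python3 -c "
from h import *
import pickle
f=pickle.load(open('w3.pkl','rb'));t=pickle.load(open('w3t.pkl','rb'))
a=onz(f,[(254,150),(254,205)],118);b=onz(f,[(173,91),(335.5,91)],126);print(a.round(1),b.round(1))
u=np.array([np.cos(np.radians(83.3)),np.sin(np.radians(83.3))]);c=b[:,:2].mean(0)-88*u;print('mid centre',c)
P=onz(t,[(210+(x-512)/3,180+y/3) for x,y in [(538,37),(697,58),(684,166),(521,145)]],66);print('top tray',P.mean(0),P[0]-P[1],P[3]-P[2])
go(c[0],c[1],116.6,83.3)"
```

```text
[[ 443.4 -267.2  118. ]
 [ 438.  -311.5  118. ]] [[ 390.8 -217.5  126. ]
 [ 506.4 -231.4  126. ]]
mid centre [ 438.36448153 -311.86716468]
top tray [450.03079735  -3.85990081  66.        ] [ 19.17220325 167.65984295   0.        ] [ 18.76791915 170.93571347   0.        ]
t 7.97 pos [ 437.4 -306.7  201.7] rot [-1.80e+02 -1.00e-01  8.32e+01] | turn units -0.02 then tool cm x -0.51 y 0.15 z 8.51
```

```bash
python3 -m inch '[{"x":-0.5,"y":0.1,"z":1,"yaw":0,"gripper":-0.12},{"x":0,"y":0,"z":2,"yaw":0,"gripper":-0.12},{"x":0,"y":0,"z":2,"yaw":0,"gripper":-0.12},{"x":0,"y":0,"z":2,"yaw":0,"gripper":-0.12},{"x":0,"y":0,"z":1.1,"yaw":0,"gripper":-0.12},{"x":0,"y":0,"z":0.3,"yaw":0,"gripper":-0.12},{"x":0,"y":0,"z":0,"yaw":0,"gripper":-0.12},{"x":0,"y":0,"z":0,"yaw":0,"gripper":-1},{"x":0,"y":0,"z":0,"yaw":0,"gripper":-1},{"x":0,"y":0,"z":0,"yaw":0,"gripper":-1},{"x":0,"y":0,"z":0,"yaw":0,"gripper":-1},{"x":0,"y":0,"z":0,"yaw":0,"gripper":-1}]' 30
python3 -m inch '[{"x":0,"y":0,"z":-0.3,"yaw":0,"gripper":-1},{"x":0,"y":0,"z":-0.7,"yaw":0,"gripper":-1},{"x":0,"y":0,"z":-1.5,"yaw":0,"gripper":-1},{"x":0,"y":0,"z":-2,"yaw":0,"gripper":-1},{"x":0,"y":0,"z":-3,"yaw":0,"gripper":-1},{"x":0,"y":0,"z":-2,"yaw":0,"gripper":-1},{"x":0,"y":0,"z":-1,"yaw":0,"gripper":-1},{"x":0,"y":0,"z":0,"yaw":0,"gripper":-1}]'
python3 -c "from h import *;go(478,288.7,210,83.3)"
```

```text
time_s: 8.97
ee_pos: [438.0, -312.7, 118.6]
ee_rot: [180.0, 0.0, 83.2]
force: [-1.8, 0.0, 3.5]
gripper_width: 11.9
time_s: 9.63
ee_pos: [439.1, -313.3, 225.5]
ee_rot: [179.7, 0.1, 83.2]
force: [0.2, -0.2, -3.3]
gripper_width: 12.0
t 9.63 pos [ 439.1 -313.3  225.5] rot [1.797e+02 1.000e-01 8.320e+01] | turn units -0.01 then tool cm x 60.24 y -3.16 z 1.55
```

```bash
python3 -m inch '[{"x":1,"y":0,"z":0,"yaw":0,"gripper":-1},{"x":2,"y":-0.1,"z":0,"yaw":0,"gripper":-1},{"x":3,"y":-0.1,"z":0,"yaw":0,"gripper":-1},{"x":3.3,"y":-0.2,"z":0,"yaw":0,"gripper":-1},{"x":3.3,"y":-0.2,"z":0,"yaw":0,"gripper":-1},{"x":3.3,"y":-0.2,"z":0,"yaw":0,"gripper":-1},{"x":3.3,"y":-0.2,"z":0,"yaw":0,"gripper":-1},{"x":3.3,"y":-0.2,"z":0,"yaw":0,"gripper":-1},{"x":3.3,"y":-0.2,"z":0,"yaw":0,"gripper":-1},{"x":3.3,"y":-0.2,"z":0,"yaw":0,"gripper":-1},{"x":3.3,"y":-0.2,"z":0,"yaw":0,"gripper":-1},{"x":3.3,"y":-0.2,"z":0,"yaw":0,"gripper":-1}]'
python3 -m inch '[{"x":3.3,"y":-0.2,"z":0,"yaw":0,"gripper":-1},{"x":3.3,"y":-0.2,"z":0,"yaw":0,"gripper":-1},{"x":3.3,"y":-0.2,"z":0,"yaw":0,"gripper":-1},{"x":3.3,"y":-0.2,"z":0,"yaw":0,"gripper":-1},{"x":3.3,"y":-0.2,"z":0,"yaw":0,"gripper":-1},{"x":3.2,"y":-0.2,"z":0,"yaw":0,"gripper":-1},{"x":2.4,"y":0,"z":0,"yaw":0,"gripper":-1},{"x":1.5,"y":0,"z":0,"yaw":0,"gripper":-1},{"x":0.7,"y":0,"z":0,"yaw":0,"gripper":-1},{"x":0,"y":0,"z":0,"yaw":0,"gripper":-1}]'
python3 -c "from h import *;go(478,288.7,72.6,83.3)"
```

```text
time_s: 10.63
ee_pos: [458.4, 46.3, 221.0]
ee_rot: [-179.8, 0.0, 83.2]
force: [1.1, -0.3, -3.0]
gripper_width: 12.0
time_s: 11.47
ee_pos: [476.4, 287.6, 221.5]
ee_rot: [-179.9, 0.1, 83.3]
force: [-0.9, 0.1, -3.1]
gripper_width: 12.1
t 11.47 pos [476.4 287.6 221.5] rot [-1.799e+02  1.000e-01  8.330e+01] | turn units 0.0 then tool cm x 0.12 y 0.15 z 14.89
```

```bash
python3 -m inch '[{"x":0.1,"y":0.1,"z":1,"yaw":0,"gripper":-1},{"x":0,"y":0,"z":2,"yaw":0,"gripper":-1},{"x":0,"y":0,"z":2.5,"yaw":0,"gripper":-1},{"x":0,"y":0,"z":2.5,"yaw":0,"gripper":-1},{"x":0,"y":0,"z":2.5,"yaw":0,"gripper":-1},{"x":0,"y":0,"z":2,"yaw":0,"gripper":-1},{"x":0,"y":0,"z":1,"yaw":0,"gripper":-1},{"x":0,"y":0,"z":0.5,"yaw":0,"gripper":-1},{"x":0,"y":0,"z":0,"yaw":0,"gripper":-1}]'
python3 -c "from h import *;go(478,288.7,72.6,83.3)"
```

```text
time_s: 12.22
ee_pos: [477.9, 286.8, 82.1]
ee_rot: [-179.9, 0.1, 83.2]
force: [0.5, 1.5, -3.0]
gripper_width: 11.5
t 12.22 pos [477.9 286.8  82.1] rot [-1.799e+02  1.000e-01  8.320e+01] | turn units -0.03 then tool cm x 0.19 y -0.01 z 0.95
```

```bash
python3 -m inch '[{"x":0.1,"y":0,"z":0.3,"yaw":0,"gripper":-1},{"x":0.1,"y":0,"z":0.3,"yaw":0,"gripper":-1},{"x":0,"y":0,"z":0.2,"yaw":0,"gripper":-1},{"x":0,"y":0,"z":0.1,"yaw":0,"gripper":-1},{"x":0,"y":0,"z":0.1,"yaw":0,"gripper":-1},{"x":0,"y":0,"z":0,"yaw":0,"gripper":-1}]'
python3 -m inch '[{"x":0,"y":0,"z":0,"yaw":0,"gripper":-0.12},{"x":0,"y":0,"z":0,"yaw":0,"gripper":-0.12},{"x":0,"y":0,"z":0,"yaw":0,"gripper":-0.12},{"x":0,"y":0,"z":0,"yaw":0,"gripper":-0.12},{"x":0,"y":0,"z":0,"yaw":0,"gripper":-0.12},{"x":0,"y":0,"z":-1.5,"yaw":0,"gripper":-0.12},{"x":0,"y":0,"z":-3,"yaw":0,"gripper":-0.12},{"x":0,"y":0,"z":-4,"yaw":0,"gripper":-0.12},{"x":0,"y":0,"z":-3,"yaw":0,"gripper":-0.12},{"x":0,"y":0,"z":0,"yaw":0,"gripper":-0.12}]'
python3 -c "from h import *;go(450,-3.9,150,83.3)"
```

```text
time_s: 12.72
ee_pos: [478.4, 289.9, 73.0]
ee_rot: [180.0, -0.0, 83.2]
force: [-0.7, 0.6, -2.8]
gripper_width: 11.9
time_s: 13.55
ee_pos: [481.7, 291.8, 194.8]
ee_rot: [179.4, -0.5, 83.2]
force: [1.6, 0.2, 0.5]
gripper_width: 40.2
t 13.55 pos [481.7 291.8 194.8] rot [179.4  -0.5  83.2] | turn units -0.01 then tool cm x -29.74 y 0.30 z 4.48
```

```bash
python3 -m inch '[{"x":-1.5,"y":0,"z":0.2,"yaw":0,"gripper":-0.12},{"x":-3,"y":0,"z":0.5,"yaw":0,"gripper":-0.12},{"x":-3.3,"y":0,"z":0.5,"yaw":0,"gripper":-0.12},{"x":-3.3,"y":0,"z":0.6,"yaw":0,"gripper":-0.12},{"x":-3.3,"y":0,"z":0.5,"yaw":0,"gripper":-0.12},{"x":-3.3,"y":0.1,"z":0.5,"yaw":0,"gripper":-0.12},{"x":-3.3,"y":0.1,"z":0.5,"yaw":0,"gripper":-0.12},{"x":-3.2,"y":0.1,"z":0.5,"yaw":0,"gripper":-0.12},{"x":-2.8,"y":0,"z":0.5,"yaw":0,"gripper":-0.12},{"x":-2,"y":0,"z":0.2,"yaw":0,"gripper":-0.12},{"x":-0.7,"y":0,"z":0,"yaw":0,"gripper":-0.12},{"x":0,"y":0,"z":0,"yaw":0,"gripper":-0.12}]'
python3 -m inch '[{"x":0,"y":0,"z":0,"yaw":0,"gripper":-0.12}]'
python3 loc.py w4; python3 -c "from h import *;go(450,-3.9,57.6,83.3)"
```

```text
time_s: 14.55
ee_pos: [445.0, -6.9, 142.0]
ee_rot: [-179.9, 0.0, 83.1]
force: [0.7, -0.2, -0.6]
gripper_width: 40.2
time_s: 14.63
ee_pos: [445.9, -5.4, 142.5]
ee_rot: [-179.9, -0.0, 83.2]
force: [0.0, 0.4, 0.2]
gripper_width: 39.8
t 14.73 pos [446.4  -4.6 142.8] rot [-180.    -0.    83.3] | turn units -0.0 then tool cm x -30.69 y 2.76 z 2.78
t 14.73 pos [446.4  -4.6 142.8] rot [-180.    -0.    83.3] | turn units -0.0 then tool cm x 0.11 y 0.35 z 8.52
```

View pics/w4.png

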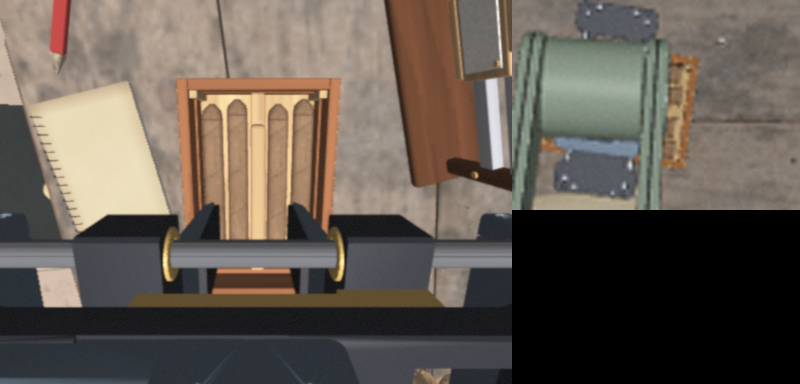

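The top tray's rail is at u≈258 and its far wall at v≈79, u 178–340. I'll refine the numbers and measure the bottom tray by colour mask in the top view.

```bash
python3 -c "
from h import *
import pickle
f=pickle.load(open('w4.pkl','rb'));t=pickle.load(open('w4t.pkl','rb'))
a=onz(f,[(258,140),(258,200)],58);b=onz(f,[(178,79),(340,79)],66);print(a.round(1),b.round(1))
u=np.array([np.cos(np.radians(83.3)),np.sin(np.radians(83.3))]);c=b[:,:2].mean(0)-88*u;print('top centre',c)
go(c[0],c[1],57.6,83.3)
m=np.zeros((384,512),np.uint8);h=cv2.cvtColor(t['pixels'],cv2.COLOR_RGB2HSV)
m[190:255,300:385]=(h[190:255,300:385,1]>110)*255
m=cv2.morphologyEx(m,cv2.MORPH_OPEN,np.ones((2,2)))
C=max(cv2.findContours(m,0,2)[0],key=cv2.contourArea);r=cv2.minAreaRect(C);bx=cv2.boxPoints(r)
P=onz(t,bx,66);print(r,P.round(1),P.mean(0))
cv2.imwrite('pics/m.png',np.hstack([cv2.resize(x[185:255,300:390],None,fx=4,fy=4,interpolation=2) for x in (cv2.cvtColor(m,8),t['pixels'][:,:,::-1])]))"
```

```text
[[455.7  43.7  58. ]
 [450.2  -4.2  58. ]] [[404.   93.9  66. ]
 [518.6  80.2  66. ]]
top centre [ 4.51007952e+02 -3.76790413e-01]
t 14.73 pos [446.4  -4.6 142.8] rot [-180.    -0.    83.3] | turn units -0.0 then tool cm x 0.47 y 0.41 z 8.52
((341.3798522949219, 220.18589782714844), (57.74017333984375, 37.25999450683594), 8.426969528198242) [[ 389.3 -216.5   66. ]
 [ 505.3 -232.5   66. ]
 [ 481.9 -412.1   66. ]
 [ 366.2 -395.1   66. ]] [ 435.69652348 -314.0301752    66.        ]
```

View pics/m.png

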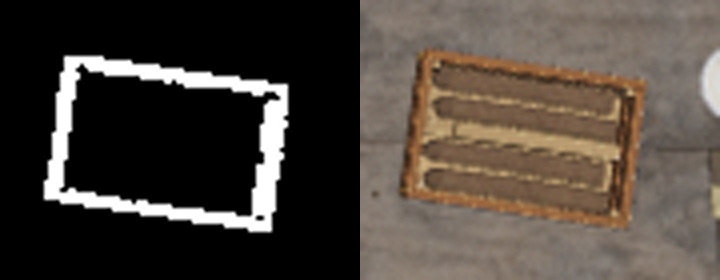

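The mask's box includes some outer wall on the left, so its centre is good to only ~3 mm. The nest needs better than that, so I'll take a short wrist look over the bottom tray first.

```bash
python3 -m inch '[{"x":-1.5,"y":0.2,"z":0,"yaw":0,"gripper":-0.12},{"x":-3,"y":0.3,"z":0,"yaw":0,"gripper":-0.12},{"x":-3.3,"y":0.3,"z":0,"yaw":0,"gripper":-0.12},{"x":-3.3,"y":0.3,"z":0,"yaw":0,"gripper":-0.12},{"x":-3.3,"y":0.3,"z":0,"yaw":0,"gripper":-0.12},{"x":-3.3,"y":0.3,"z":0,"yaw":0,"gripper":-0.12},{"x":-3.3,"y":0.3,"z":0,"yaw":0,"gripper":-0.12},{"x":-3.3,"y":0.3,"z":0,"yaw":0,"gripper":-0.12},{"x":-3,"y":0.3,"z":0,"yaw":0,"gripper":-0.12},{"x":-2,"y":0.1,"z":0,"yaw":0,"gripper":-0.12},{"x":-1,"y":0,"z":0,"yaw":0,"gripper":-0.12},{"x":0,"y":0,"z":0,"yaw":0,"gripper":-0.12}]'
python3 -m inch '[{"x":0,"y":0,"z":0,"yaw":0,"gripper":-0.12},{"x":0,"y":0,"z":0,"yaw":0,"gripper":-0.12}]'
cat > loc.py <<'E'
from h import *
from workcell import cams
import sys,pickle
n=sys.argv[1]
f=cams.grab_frame('wrist');pickle.dump(f,open(n+'.pkl','wb'))
cv2.imwrite('pics/%s.png'%n,f['pixels'][:,:,::-1])
E
python3 loc.py w5;python3 -c "from h import *;go(450,-3.9,142,83.3)"
```

```text
time_s: 15.73
ee_pos: [438.0, -310.3, 142.8]
ee_rot: [180.0, 0.0, 83.2]
force: [-0.6, 0.2, -0.1]
gripper_width: 40.1
time_s: 15.9
ee_pos: [437.6, -307.8, 142.8]
ee_rot: [-180.0, -0.1, 83.3]
force: [-0.1, 0.5, -0.4]
gripper_width: 39.9
t 15.95 pos [ 437.6 -307.8  142.9] rot [-180.    -0.    83.3] | turn units 0.01 then tool cm x 30.33 y -2.32 z 0.09
```

View pics/w5.png

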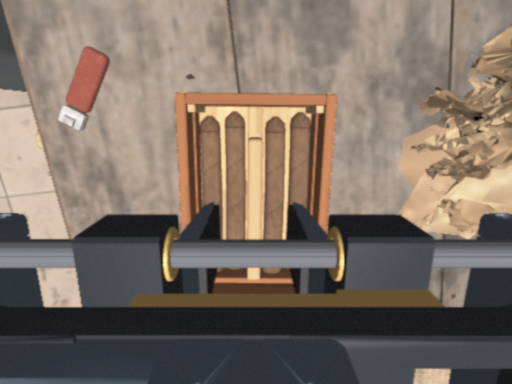

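The bottom tray's far wall is at v≈94, u 176–336, with its rail at u≈255 (9 pictures used).

```bash
python3 -c "
from h import *
import pickle
f=pickle.load(open('w5.pkl','rb'))
a=onz(f,[(255,150),(255,205)],58);b=onz(f,[(176,94),(336,94)],66);print(a.round(1),b.round(1))
u=np.array([np.cos(np.radians(83.3)),np.sin(np.radians(83.3))]);c=b[:,:2].mean(0)-88*u;print('bottom centre',c)"
python3 -m inch '[{"x":1.5,"y":-0.1,"z":0,"yaw":0,"gripper":-0.12},{"x":3,"y":-0.2,"z":0,"yaw":0,"gripper":-0.12},{"x":3.3,"y":-0.2,"z":0,"yaw":0,"gripper":-0.12},{"x":3.3,"y":-0.2,"z":0,"yaw":0,"gripper":-0.12},{"x":3.3,"y":-0.3,"z":0,"yaw":0,"gripper":-0.12},{"x":3.3,"y":-0.3,"z":0,"yaw":0,"gripper":-0.12},{"x":3.3,"y":-0.3,"z":0,"yaw":0,"gripper":-0.12},{"x":3.3,"y":-0.3,"z":0,"yaw":0,"gripper":-0.12},{"x":3,"y":-0.2,"z":0,"yaw":0,"gripper":-0.12},{"x":2,"y":-0.1,"z":0,"yaw":0,"gripper":-0.12},{"x":1.1,"y":0,"z":0,"yaw":0,"gripper":-0.12},{"x":0,"y":0,"z":0,"yaw":0,"gripper":-0.12}]'
python3 -m inch '[{"x":0,"y":0,"z":0.5,"yaw":0,"gripper":-0.12}]'
python3 -c "from h import *;go(450.5,-2,57.6,83.3)"
```

```text
[[ 444.1 -266.1   58. ]
 [ 439.  -310.6   58. ]] [[ 392.1 -218.5   66. ]
 [ 506.9 -231.9   66. ]]
bottom centre [ 439.21488856 -312.58764268]
time_s: 16.95
ee_pos: [451.0, -2.4, 143.1]
ee_rot: [180.0, -0.0, 83.5]
force: [0.4, 0.4, 0.4]
gripper_width: 40.3
time_s: 17.03
ee_pos: [451.8, -4.5, 138.6]
ee_rot: [179.9, 0.0, 83.4]
force: [0.2, -1.1, 1.5]
gripper_width: 39.7
t 17.03 pos [451.8  -4.5 138.6] rot [179.9   0.   83.4] | turn units 0.01 then tool cm x 0.24 y -0.16 z 8.10
```

Two measurements agree on how far the top tray must go back: (-12, -312) mm. Descend and grip.

```bash
python3 -m inch '[{"x":0.2,"y":-0.1,"z":1,"yaw":0,"gripper":-0.12},{"x":0,"y":0,"z":2,"yaw":0,"gripper":-0.12},{"x":0,"y":0,"z":2,"yaw":0,"gripper":-0.12},{"x":0,"y":0,"z":1.8,"yaw":0,"gripper":-0.12},{"x":0,"y":0,"z":1.1,"yaw":0,"gripper":-0.12},{"x":0,"y":0,"z":0.3,"yaw":0,"gripper":-0.12},{"x":0,"y":0,"z":0,"yaw":0,"gripper":-0.12},{"x":0,"y":0,"z":0,"yaw":0,"gripper":-1},{"x":0,"y":0,"z":0,"yaw":0,"gripper":-1},{"x":0,"y":0,"z":0,"yaw":0,"gripper":-1},{"x":0,"y":0,"z":0,"yaw":0,"gripper":-1},{"x":0,"y":0,"z":0,"yaw":0,"gripper":-1}]' 30
python3 -m inch '[{"x":0,"y":0,"z":-0.3,"yaw":0,"gripper":-1},{"x":0,"y":0,"z":-0.7,"yaw":0,"gripper":-1},{"x":0,"y":0,"z":-1.5,"yaw":0,"gripper":-1},{"x":0,"y":0,"z":-2.5,"yaw":0,"gripper":-1},{"x":0,"y":0,"z":-3,"yaw":0,"gripper":-1},{"x":0,"y":0,"z":-2,"yaw":0,"gripper":-1},{"x":0,"y":0,"z":-1,"yaw":0,"gripper":-1},{"x":0,"y":0,"z":0,"yaw":0,"gripper":-1}]'
python3 -c "from h import *;go(439,-314,130,83.4)"
```

```text
time_s: 18.03
ee_pos: [450.5, -2.9, 56.4]
ee_rot: [-180.0, 0.0, 83.2]
force: [-2.6, 0.3, 1.4]
gripper_width: 11.7
time_s: 18.7
ee_pos: [452.2, -2.9, 168.7]
ee_rot: [179.7, -0.0, 83.2]
force: [0.3, 0.7, -3.9]
gripper_width: 12.0
t 18.7 pos [452.2  -2.9 168.7] rot [179.7  -0.   83.2] | turn units -0.03 then tool cm x -31.06 y 2.26 z 3.87
```

```bash
python3 -m inch '[{"x":-1,"y":0.1,"z":0,"yaw":0,"gripper":-1},{"x":-2,"y":0.2,"z":0,"yaw":0,"gripper":-1},{"x":-3,"y":0.2,"z":0,"yaw":0,"gripper":-1},{"x":-3.5,"y":0.3,"z":0,"yaw":0,"gripper":-1},{"x":-3.5,"y":0.3,"z":0,"yaw":0,"gripper":-1},{"x":-3.5,"y":0.3,"z":0,"yaw":0,"gripper":-1},{"x":-3.5,"y":0.3,"z":0,"yaw":0,"gripper":-1},{"x":-3.5,"y":0.2,"z":0,"yaw":0,"gripper":-1},{"x":-3.2,"y":0.2,"z":0,"yaw":0,"gripper":-1},{"x":-2.4,"y":0.1,"z":0,"yaw":0,"gripper":-1},{"x":-1.4,"y":0.1,"z":0,"yaw":0,"gripper":-1},{"x":-0.6,"y":0,"z":0,"yaw":0,"gripper":-1}]'
python3 -m inch '[{"x":0,"y":0,"z":0.5,"yaw":0,"gripper":-1},{"x":0,"y":0,"z":1,"yaw":0,"gripper":-1},{"x":0,"y":0,"z":1,"yaw":0,"gripper":-1},{"x":0,"y":0,"z":0.5,"yaw":0,"gripper":-1},{"x":0,"y":0,"z":0,"yaw":0,"gripper":-1},{"x":0,"y":0,"z":0,"yaw":0,"gripper":-1}]'
python3 -c "from h import *;go(438.5,-314.9,116.4,83.3)"
```

```text
time_s: 19.7
ee_pos: [435.9, -316.3, 164.5]
ee_rot: [-179.9, -0.0, 83.1]
force: [-0.2, 0.6, -3.4]
gripper_width: 11.6
time_s: 20.2
ee_pos: [436.8, -313.5, 135.4]
ee_rot: [-179.9, -0.0, 83.3]
force: [-0.4, -0.7, -2.6]
gripper_width: 12.2
t 20.2 pos [ 436.8 -313.5  135.4] rot [-179.9   -0.    83.3] | turn units -0.0 then tool cm x -0.12 y 0.18 z 1.90
```

```bash
python3 -m inch '[{"x":-0.1,"y":0.15,"z":0.3,"yaw":0,"gripper":-1},{"x":0,"y":0,"z":0.4,"yaw":0,"gripper":-1},{"x":0,"y":0,"z":0.4,"yaw":0,"gripper":-1},{"x":0,"y":0,"z":0.3,"yaw":0,"gripper":-1},{"x":0,"y":0,"z":0.2,"yaw":0,"gripper":-1},{"x":0,"y":0,"z":0.1,"yaw":0,"gripper":-1},{"x":0,"y":0,"z":0,"yaw":0,"gripper":-1}]'
python3 -c "from h import *;go(438.5,-314.9,116.4,83.3)"
```

```text
time_s: 20.78
ee_pos: [438.1, -315.6, 118.7]
ee_rot: [-180.0, -0.0, 83.2]
force: [-0.0, -0.1, -4.0]
gripper_width: 12.1
t 20.78 pos [ 438.1 -315.6  118.7] rot [-180.    -0.    83.2] | turn units -0.01 then tool cm x 0.07 y 0.03 z 0.23
```

It is already below rim contact height with no contact force, so the foot is inside. Lower the rest and release.

```bash
python3 -m inch '[{"x":0,"y":0,"z":0.1,"yaw":0,"gripper":-1},{"x":0,"y":0,"z":0.1,"yaw":0,"gripper":-1},{"x":0,"y":0,"z":0,"yaw":0,"gripper":-1},{"x":0,"y":0,"z":0,"yaw":0,"gripper":-1}]'
python3 -m inch '[{"x":0,"y":0,"z":0,"yaw":0,"gripper":-0.12},{"x":0,"y":0,"z":0,"yaw":0,"gripper":-0.12},{"x":0,"y":0,"z":0,"yaw":0,"gripper":-0.12},{"x":0,"y":0,"z":0,"yaw":0,"gripper":-0.12},{"x":0,"y":0,"z":0,"yaw":0,"gripper":-0.12},{"x":0,"y":0,"z":-1.5,"yaw":0,"gripper":-0.12},{"x":0,"y":0,"z":-3,"yaw":0,"gripper":-0.12},{"x":0,"y":0,"z":-4,"yaw":0,"gripper":-0.12},{"x":0,"y":0,"z":-3,"yaw":0,"gripper":-0.12},{"x":0,"y":0,"z":0,"yaw":0,"gripper":-0.12},{"x":0,"y":0,"z":0,"yaw":0,"gripper":-0.12}]'
python3 - <<'E'
from h import *
from workcell import cams
import pickle
t=cams.grab_frame('top');s=cams.grab_frame('scene');w=cams.grab_frame('wrist');pickle.dump((t,s,w),open('a.pkl','wb'))
o=np.zeros((600,800,3),np.uint8)
f=lambda x:x['pixels'][:,:,::-1]
o[:280,:400]=cv2.resize(f(t)[165:235,105:205],None,fx=4,fy=4,interpolation=2)
o[:300,400:]=cv2.resize(f(s)[110:200,270:390],None,fx=3.33334,fy=3.33334,interpolation=2)[:300,:400]
o[300:,:400]=cv2.resize(f(w),(400,300))
o[300:580,400:]=cv2.resize(f(t)[132:188,185:265],None,fx=5,fy=5,interpolation=2)
cv2.imwrite('pics/a.png',o);go(500,0,250,83.3)
E
```

```text
time_s: 21.12
ee_pos: [438.3, -315.6, 117.0]
ee_rot: [180.0, 0.0, 83.2]
force: [-0.3, -0.6, -3.3]
gripper_width: 11.9
time_s: 22.03
ee_pos: [439.0, -316.2, 234.0]
ee_rot: [179.8, 0.1, 83.2]
force: [1.0, 1.1, -0.2]
gripper_width: 39.8
t 22.18 pos [ 437.5 -315.1  230.5] rot [-1.799e+02 -1.000e-01  8.320e+01] | turn units -0.01 then tool cm x 32.02 y 2.53 z -1.95
```

View pics/a.png

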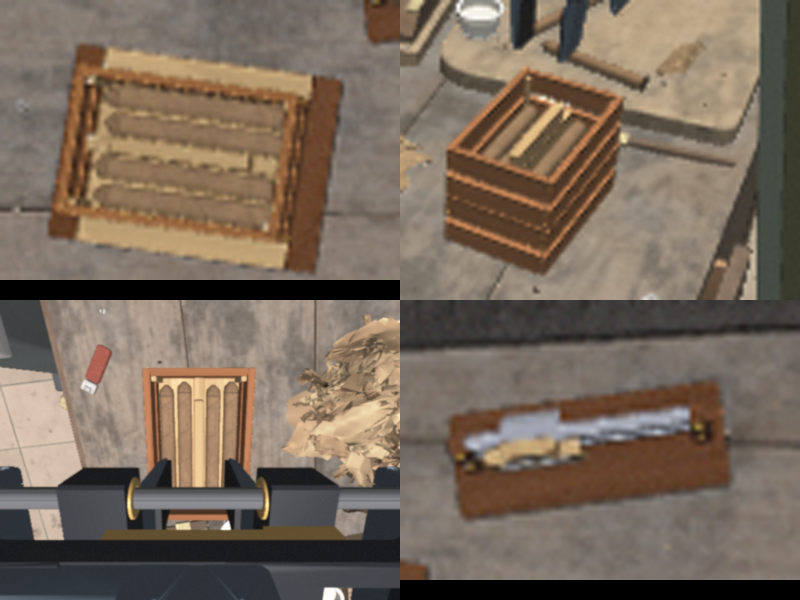

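The top tray sits in the bottom rim with even gaps, the middle tray is on the board (inset corners at about (88,65), (308,95), (290,243), (55,215)), and the tag is undisturbed. Next I measure the tray on the board and move towards the tag.

```bash
python3 -c "
from h import *
import pickle
t,s,w=pickle.load(open('a.pkl','rb'))
P=onz(t,[(105+x/4-.4,165+y/4-.4) for x,y in [(88,65),(308,95),(290,243),(55,215)]],80);print('mid',P.mean(0),P.round(1))
P=onz(t,[(105+x/4-.4,165+y/4-.4) for x,y in [(80,45),(342,78),(315,272),(50,236)]],14);print('board',P.mean(0))
b=onz(w,[(144*1.28,69*1.28),(255*1.28,69*1.28)],126);print('top', b[:,:2].mean(0)-88*np.array([.1167,.9932]))
"
python3 -m inch '[{"x":0,"y":0,"z":0,"yaw":-1,"gripper":-0.12},{"x":0,"y":0,"z":0,"yaw":-1,"gripper":-0.12},{"x":0,"y":0,"z":0,"yaw":-1,"gripper":-0.12},{"x":1,"y":0.7,"z":0,"yaw":0,"gripper":-0.12},{"x":2,"y":1.5,"z":0,"yaw":0,"gripper":-0.12},{"x":2.8,"y":1.8,"z":0,"yaw":0,"gripper":-0.12},{"x":2.8,"y":1.8,"z":0,"yaw":0,"gripper":-0.12},{"x":2.8,"y":1.8,"z":0,"yaw":0,"gripper":-0.12},{"x":2.8,"y":1.8,"z":0,"yaw":0,"gripper":-0.12},{"x":2.8,"y":1.8,"z":0,"yaw":0,"gripper":-0.12},{"x":2.8,"y":1.8,"z":0,"yaw":0,"gripper":-0.12},{"x":2.8,"y":1.8,"z":0,"yaw":0,"gripper":-0.12}]'
python3 -m inch '[{"x":2.8,"y":1.8,"z":0.3,"yaw":0,"gripper":-0.12},{"x":2.8,"y":1.8,"z":0.5,"yaw":0,"gripper":-0.12},{"x":2.5,"y":1.3,"z":0.6,"yaw":0,"gripper":-0.12},{"x":2,"y":0.9,"z":0.4,"yaw":0,"gripper":-0.12},{"x":1,"y":0.5,"z":0.2,"yaw":0,"gripper":-0.12},{"x":0,"y":0,"z":0,"yaw":0,"gripper":-0.12},{"x":0,"y":0,"z":0,"yaw":0,"gripper":-0.12},{"x":0,"y":0,"z":0,"yaw":0,"gripper":-0.12}]'
python3 loc.py w6;python3 -c "from h import *;go(605,55,210,98.4)"
```

```text
mid [477.54558337 283.22941903  80.        ] [[546.3 362.1  80. ]
 [525.7 188.5  80. ]
 [409.8 199.   80. ]
 [428.3 383.3  80. ]]
board [478.69305966 288.83914128  14.        ]
top [ 439.77431127 -313.73216102]
time_s: 23.18
ee_pos: [552.3, -68.1, 230.8]
ee_rot: [-179.9, -0.1, 98.1]
force: [-0.2, 0.5, 0.2]
gripper_width: 40.0
time_s: 23.85
ee_pos: [598.5, 47.2, 211.9]
ee_rot: [-180.0, 0.0, 98.2]
force: [0.0, -0.4, 0.6]
gripper_width: 39.9
t 23.9 pos [598.5  46.9 212.2] rot [-180.     0.    98.1] | turn units -0.05 then tool cm x 0.71 y 0.76 z 0.22
```

View pics/w6.png

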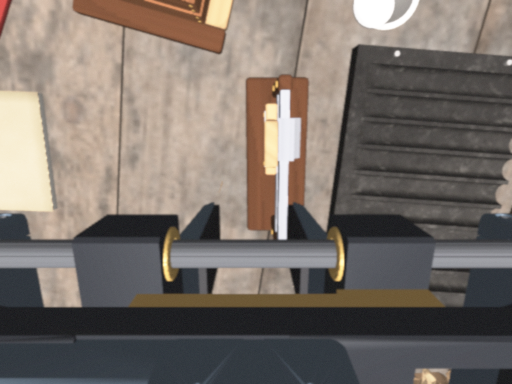

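The tag is seen from above with its wood top at u≈265–277, v≈105–175, the bar at u≈279–290 and the hanger lip at u≈280–300, v≈118–160. Edges by mask next (11 pictures used; the last is kept for the end).

```bash
python3 -c "
from h import *
import pickle
f=pickle.load(open('w6.pkl','rb'));h=cv2.cvtColor(f['pixels'],cv2.COLOR_RGB2HSV).astype(int)
for v in range(98,182,5):
  r=h[v,255:305];w=np.where((r[:,0]>12)&(r[:,0]<30)&(r[:,2]>150)&(r[:,1]>50))[0]+255;s=np.where((r[:,1]<45)&(r[:,2]>130))[0]+255
  print(v,(w.min(),w.max(),len(w),h[v,w].mean(0).round()) if len(w) else '-',(s.min(),s.max()) if len(s) else '-')
for uv,z in(((284,95),102),((281,200),102),((271,140),144)):print(uv,onz(f,[uv],z).round(1))
"
```

```text
98 - (np.int64(276), np.int64(289))
103 (np.int64(266), np.int64(275), 10, array([ 14., 106., 191.])) (np.int64(277), np.int64(289))
108 (np.int64(265), np.int64(276), 12, array([ 22.,  69., 247.])) (np.int64(277), np.int64(289))
113 (np.int64(263), np.int64(276), 13, array([ 21.,  66., 247.])) (np.int64(265), np.int64(289))
118 (np.int64(266), np.int64(276), 11, array([ 21.,  74., 250.])) (np.int64(264), np.int64(300))
123 (np.int64(264), np.int64(277), 14, array([ 20.,  79., 244.])) (np.int64(278), np.int64(300))
128 (np.int64(264), np.int64(277), 14, array([ 21.,  74., 246.])) (np.int64(278), np.int64(300))
133 (np.int64(264), np.int64(277), 14, array([ 21.,  75., 247.])) (np.int64(278), np.int64(300))
138 (np.int64(264), np.int64(277), 14, array([ 21.,  73., 248.])) (np.int64(278), np.int64(300))
143 (np.int64(264), np.int64(277), 14, array([ 22.,  69., 249.])) (np.int64(278), np.int64(299))
148 (np.int64(264), np.int64(277), 14, array([ 22.,  68., 248.])) (np.int64(278), np.int64(299))
153 (np.int64(264), np.int64(276), 13, array([ 21.,  76., 247.])) (np.int64(278), np.int64(299))
158 (np.int64(264), np.int64(276), 13, array([ 21.,  78., 247.])) (np.int64(278), np.int64(297))
163 (np.int64(262), np.int64(277), 16, array([ 20.,  84., 240.])) (np.int64(278), np.int64(288))
168 (np.int64(264), np.int64(275), 12, array([ 20.,  80., 240.])) (np.int64(276), np.int64(288))
173 (np.int64(265), np.int64(275), 11, array([ 20.,  83., 243.])) (np.int64(276), np.int64(288))
178 - (np.int64(276), np.int64(287))
(284, 95) [[612.1 134.6 102. ]]
(281, 200) [[624.5  45.1 102. ]]
(271, 140) [[604.3  99.6 144. ]]
```

```bash
python3 -c "from h import *;go(604.5,98.8,132,98.1)"; python3 -m inch '[{"x":1,"y":0.3,"z":0,"yaw":0,"gripper":-0.12},{"x":2,"y":0.5,"z":0,"yaw":0,"gripper":-0.12},{"x":1.5,"y":0.5,"z":0,"yaw":0,"gripper":-0.12},{"x":0.6,"y":0,"z":0.5,"yaw":0,"gripper":-0.12},{"x":0,"y":0,"z":0.5,"yaw":0,"gripper":-0.12},{"x":0,"y":0,"z":0,"yaw":0,"gripper":-0.12}]'; python3 -c "from h import *;go(604.5,98.8,132,98.1)"
```

```text
t 23.9 pos [598.5  46.9 212.2] rot [-180.     0.    98.1] | turn units 0.01 then tool cm x 5.05 y 1.32 z 8.02
time_s: 24.4
ee_pos: [603.5, 100.3, 200.4]
ee_rot: [-179.8, 0.0, 98.3]
force: [0.6, 0.2, -0.6]
gripper_width: 40.4
t 24.4 pos [603.5 100.3 200.4] rot [-179.8    0.    98.3] | turn units 0.04 then tool cm x -0.17 y 0.08 z 6.84
```

```bash
python3 -m inch '[{"x":-0.1,"y":0.1,"z":1,"yaw":0,"gripper":-0.12},{"x":0,"y":0,"z":1.6,"yaw":0,"gripper":-0.12},{"x":0,"y":0,"z":1.6,"yaw":0,"gripper":-0.12},{"x":0,"y":0,"z":1.3,"yaw":0,"gripper":-0.12},{"x":0,"y":0,"z":0.8,"yaw":0,"gripper":-0.12},{"x":0,"y":0,"z":0.3,"yaw":0,"gripper":-0.12},{"x":0,"y":0,"z":0,"yaw":0,"gripper":-0.12},{"x":0,"y":0,"z":0,"yaw":0,"gripper":-0.12}]'; python3 -c "from h import *;go(604.5,98.8,132,98.1)"
```

```text
time_s: 25.07
ee_pos: [605.9, 99.4, 136.3]
ee_rot: [180.0, 0.0, 98.2]
force: [-0.8, 0.3, 0.1]
gripper_width: 40.2
t 25.07 pos [605.9  99.4 136.3] rot [180.    0.   98.2] | turn units 0.02 then tool cm x -0.04 y -0.15 z 0.43
```

```bash
python3 -m inch '[{"x":0,"y":-0.15,"z":0.3,"yaw":0,"gripper":-0.12},{"x":0,"y":0,"z":0,"yaw":0,"gripper":-0.12},{"x":0,"y":0,"z":0,"yaw":0,"gripper":-1},{"x":0,"y":0,"z":0,"yaw":0,"gripper":-1},{"x":0,"y":0,"z":0,"yaw":0,"gripper":-1},{"x":0,"y":0,"z":0,"yaw":0,"gripper":-1},{"x":0,"y":0,"z":0,"yaw":0,"gripper":-1},{"x":0,"y":0,"z":0,"yaw":0,"gripper":-1}]' 25
python3 -m inch '[{"x":0,"y":0,"z":-0.3,"yaw":0,"gripper":-1},{"x":0,"y":0,"z":-0.7,"yaw":0,"gripper":-1},{"x":0,"y":0,"z":-1,"yaw":0,"gripper":-1},{"x":0,"y":0,"z":-2,"yaw":0,"gripper":-1},{"x":0,"y":0,"z":-2,"yaw":0,"gripper":-1},{"x":0,"y":0,"z":-2,"yaw":0,"gripper":-1},{"x":0,"y":0,"z":-1.5,"yaw":0,"gripper":-1},{"x":0,"y":0,"z":-1,"yaw":0,"gripper":-1},{"x":0,"y":0,"z":0,"yaw":0,"gripper":-1}]'
python3 -c "from h import *;go(478,180,230,173.3)"
```

```text
time_s: 25.73
ee_pos: [604.4, 99.4, 133.2]
ee_rot: [180.0, 0.0, 98.2]
force: [0.7, 0.0, -0.3]
gripper_width: 9.8
time_s: 26.48
ee_pos: [605.0, 99.5, 241.2]
ee_rot: [179.7, 0.0, 98.2]
force: [0.3, -0.1, 0.2]
gripper_width: 9.9
t 26.48 pos [605.   99.5 241.2] rot [179.7   0.   98.2] | turn units -15.01 then tool cm x 13.55 y 6.51 z 1.12
```

The tag is held (9.9 mm across, saddle 31 mm below the TCP). Next I turn it to face the −y end wall and stand back to look at that wall.

```bash
python3 -m inch '[{"x":0,"y":0,"z":0,"yaw":-1,"gripper":-1},{"x":0,"y":0,"z":0,"yaw":-1,"gripper":-1},{"x":0,"y":0,"z":0,"yaw":-1,"gripper":-1},{"x":0,"y":0,"z":0,"yaw":-1,"gripper":-1},{"x":0,"y":0,"z":0,"yaw":-1,"gripper":-1},{"x":0,"y":0,"z":0,"yaw":-1,"gripper":-1},{"x":0,"y":0,"z":0,"yaw":-1,"gripper":-1},{"x":0,"y":0,"z":0,"yaw":-1,"gripper":-1},{"x":0,"y":0,"z":0,"yaw":-1,"gripper":-1},{"x":0,"y":0,"z":0,"yaw":-1,"gripper":-1},{"x":0,"y":0,"z":0,"yaw":-1,"gripper":-1},{"x":0,"y":0,"z":0,"yaw":-1,"gripper":-1}]'
python3 -m inch '[{"x":0,"y":0,"z":0,"yaw":-1,"gripper":-1},{"x":0,"y":0,"z":0,"yaw":-1,"gripper":-1},{"x":0,"y":0,"z":0,"yaw":-1,"gripper":-1},{"x":1.5,"y":1,"z":0.3,"yaw":0,"gripper":-1},{"x":2.5,"y":1.8,"z":0.3,"yaw":0,"gripper":-1},{"x":2.7,"y":2,"z":0.4,"yaw":0,"gripper":-1},{"x":2.4,"y":1.8,"z":0.4,"yaw":0,"gripper":-1},{"x":1.3,"y":0.9,"z":0.2,"yaw":0,"gripper":-1},{"x":0.4,"y":0.3,"z":0,"yaw":0,"gripper":-1},{"x":0,"y":0,"z":0,"yaw":0,"gripper":-1},{"x":0,"y":0,"z":0,"yaw":0,"gripper":-1}]'
python3 loc.py w7; python3 - <<'E'
from h import *
import pickle
go(507,189.2,225,173.3)
f=pickle.load(open('w7.pkl','rb'));h=cv2.cvtColor(f['pixels'],cv2.COLOR_RGB2HSV)
# predicted wall edges (rim z=80) and profile
c=np.array([478.5,290.5]);u=np.array([.1167,.9932]);n=np.array([-.9932,.1167])
for k in(-20,0,20,40,55):
    P=[np.r_[c-d*u+k*n,80] for d in(88,80)];print(k,proj(f,P).round(1).tolist())
for v in(60,100,140,180):
    print(v,[(i,*h[v,i].tolist()) for i in range(220,400,4)])
E
```

```text
time_s: 27.48
ee_pos: [603.4, 99.3, 236.8]
ee_rot: [-179.9, -0.1, 158.5]
force: [0.3, 1.3, -0.6]
gripper_width: 9.9
time_s: 28.4
ee_pos: [506.9, 189.2, 222.0]
ee_rot: [-180.0, 0.1, 173.2]
force: [-0.1, 0.3, -1.4]
gripper_width: 10.1
t 28.45 pos [507.2 189.  222.1] rot [-1.800e+02  1.000e-01  1.732e+02] | turn units -0.02 then tool cm x 0.02 y 0.02 z -0.29
-20 [[261.5, 164.5], [269.6, 164.5]]
0 [[261.6, 144.0], [269.9, 144.0]]
20 [[261.7, 122.9], [270.1, 122.9]]
40 [[261.9, 100.9], [270.4, 100.9]]
55 [[262.0, 84.0], [270.7, 84.0]]
60 [(220, 14, 46, 161), (224, 14, 50, 158), (228, 13, 46, 161), (232, 13, 45, 164), (236, 13, 46, 160), (240, 12, 48, 155), (244, 12, 48, 159), (248, 14, 45, 154), (252, 14, 48, 158), (256, 14, 48, 169), (260, 13, 50, 170), (264, 13, 46, 171), (268, 14, 44, 172), (272, 13, 43, 174), (276, 14, 44, 158), (280, 15, 49, 161), (284, 14, 46, 171), (288, 13, 48, 164), (292, 14, 47, 168), (296, 13, 44, 170), (300, 14, 43, 160), (304, 14, 48, 164), (308, 14, 47, 159), (312, 15, 49, 155), (316, 14, 52, 153), (320, 13, 53, 155), (324, 14, 52, 161), (328, 14, 53, 165), 
[... 2375 characters left out ...]
0, 14, 113, 99), (264, 12, 135, 174), (268, 12, 138, 181), (272, 15, 104, 127), (276, 15, 100, 150), (280, 14, 98, 175), (284, 14, 96, 185), (288, 13, 95, 185), (292, 14, 97, 177), (296, 14, 95, 174), (300, 14, 94, 188), (304, 14, 95, 190), (308, 14, 95, 180), (312, 14, 95, 172), (316, 14, 96, 176), (320, 13, 98, 172), (324, 14, 97, 169), (328, 14, 95, 169), (332, 14, 97, 168), (336, 15, 97, 174), (340, 14, 98, 170), (344, 14, 97, 173), (348, 13, 95, 177), (352, 13, 96, 176), (356, 13, 94, 176), (360, 14, 95, 172), (364, 14, 96, 170), (368, 14, 96, 180), (372, 13, 98, 174), (376, 14, 96, 176), (380, 14, 98, 174), (384, 14, 97, 177), (388, 14, 96, 185), (392, 14, 95, 186), (396, 14, 98, 153)]
```

The rim shows at u≈263–271 against a prediction of 262–270, so the wall lies 1–2 mm further in and turned about 1.4°. I'll move over it, aiming 2 mm outward so that the flared lip guides it.

```bash
python3 -c "from h import *;go(467.4,196,190,173.2)"; python3 -m inch '[{"x":1,"y":0.2,"z":0.4,"yaw":0,"gripper":-1},{"x":1.6,"y":0.1,"z":0.8,"yaw":0,"gripper":-1},{"x":1,"y":0,"z":0.8,"yaw":0,"gripper":-1},{"x":0.4,"y":0,"z":0.6,"yaw":0,"gripper":-1},{"x":0,"y":0,"z":0.3,"yaw":0.25,"gripper":-1},{"x":0,"y":0,"z":0,"yaw":0,"gripper":-1},{"x":0,"y":0,"z":0,"yaw":0,"gripper":-1},{"x":0,"y":0,"z":0,"yaw":0,"gripper":-1}]';  python3 -c "from h import *;go(467.4,196,111,171.9)"
```

```text
t 28.45 pos [507.2 189.  222.1] rot [-1.800e+02  1.000e-01  1.732e+02] | turn units -0.0 then tool cm x 4.03 y 0.23 z 3.21
time_s: 29.12
ee_pos: [467.6, 197.3, 193.3]
ee_rot: [180.0, 0.1, 172.0]
force: [-0.2, 0.1, -0.6]
gripper_width: 9.9
t 29.12 pos [467.6 197.3 193.3] rot [1.80e+02 1.00e-01 1.72e+02] | turn units 0.01 then tool cm x -0.00 y -0.13 z 8.23
```

```bash
python3 -m inch '[{"x":0,"y":-0.1,"z":0.5,"yaw":0,"gripper":-1},{"x":0,"y":0,"z":0.9,"yaw":0,"gripper":-1},{"x":0,"y":0,"z":0.9,"yaw":0,"gripper":-1},{"x":0,"y":0,"z":0.9,"yaw":0,"gripper":-1},{"x":0,"y":0,"z":0.6,"yaw":0,"gripper":-1},{"x":0,"y":0,"z":0.4,"yaw":0,"gripper":-1},{"x":0,"y":0,"z":0,"yaw":0,"gripper":-1},{"x":0,"y":0,"z":0,"yaw":0,"gripper":-1}]';  python3 -c "from h import *;go(467.4,196,111,171.9)"
```

```text
time_s: 29.78
ee_pos: [466.5, 196.3, 150.7]
ee_rot: [-180.0, -0.0, 172.0]
force: [0.5, 0.2, -1.3]
gripper_width: 9.8
t 29.78 pos [466.5 196.3 150.7] rot [-180.   -0.  172.] | turn units 0.02 then tool cm x -0.09 y -0.02 z 3.97
```

The tag's foot is below the rim without contact; carry on slowly.

```bash
python3 -m inch '[{"x":0,"y":0,"z":0.5,"yaw":0,"gripper":-1},{"x":0,"y":0,"z":0.5,"yaw":0,"gripper":-1},{"x":0,"y":0,"z":0.5,"yaw":0,"gripper":-1},{"x":0,"y":0,"z":0.5,"yaw":0,"gripper":-1},{"x":0,"y":0,"z":0.5,"yaw":0,"gripper":-1},{"x":0,"y":0,"z":0.4,"yaw":0,"gripper":-1},{"x":0,"y":0,"z":0.3,"yaw":0,"gripper":-1},{"x":0,"y":0,"z":0,"yaw":0,"gripper":-1},{"x":0,"y":0,"z":0,"yaw":0,"gripper":-1}]';  python3 -c "from h import *;go(467.4,196,111,171.9)"
```

```text
time_s: 30.53
ee_pos: [466.5, 196.3, 118.8]
ee_rot: [-180.0, -0.0, 172.0]
force: [0.1, 0.3, -1.0]
gripper_width: 9.7
t 30.53 pos [466.5 196.3 118.8] rot [-180.   -0.  172.] | turn units 0.02 then tool cm x -0.09 y -0.01 z 0.78
```

```bash
python3 -m inch '[{"x":0,"y":0,"z":0.2,"yaw":0,"gripper":-1},{"x":0,"y":0,"z":0.2,"yaw":0,"gripper":-1},{"x":0,"y":0,"z":0.2,"yaw":0,"gripper":-1},{"x":0,"y":0,"z":0.1,"yaw":0,"gripper":-1},{"x":0,"y":0,"z":0.1,"yaw":0,"gripper":-1},{"x":0,"y":0,"z":0,"yaw":0,"gripper":-1},{"x":0,"y":0,"z":0,"yaw":0,"gripper":-1}]'
```

```text
time_s: 31.12
ee_pos: [466.5, 196.3, 111.2]
ee_rot: [180.0, 0.0, 172.0]
force: [-1.4, -1.3, 2.4]
gripper_width: 9.8
```

Seated (contact force at the expected height). Release, go straight up, back off and look.

```bash
python3 -m inch '[{"x":0,"y":0,"z":0,"yaw":0,"gripper":-0.3},{"x":0,"y":0,"z":0,"yaw":0,"gripper":-0.3},{"x":0,"y":0,"z":0,"yaw":0,"gripper":-0.3},{"x":0,"y":0,"z":0,"yaw":0,"gripper":-0.3},{"x":0,"y":0,"z":-0.5,"yaw":0,"gripper":-0.3},{"x":0,"y":0,"z":-1.5,"yaw":0,"gripper":-0.3},{"x":0,"y":0,"z":-3,"yaw":0,"gripper":-0.3},{"x":0,"y":0,"z":-3,"yaw":0,"gripper":-0.3},{"x":0,"y":0,"z":-3,"yaw":0,"gripper":-0.3},{"x":0,"y":0,"z":-2,"yaw":0,"gripper":-0.3}]'
python3 -m inch '[{"x":-0.3,"y":-1.5,"z":0,"yaw":0,"gripper":-0.3},{"x":-0.3,"y":-3,"z":0,"yaw":0,"gripper":-0.3},{"x":-0.3,"y":-3,"z":0,"yaw":0,"gripper":-0.3},{"x":-0.3,"y":-3,"z":0,"yaw":0,"gripper":-0.3},{"x":-0.3,"y":-3,"z":0,"yaw":0,"gripper":-0.3},{"x":-0.3,"y":-3,"z":0,"yaw":0,"gripper":-0.3},{"x":-0.3,"y":-3,"z":0,"yaw":0,"gripper":-0.3},{"x":0,"y":-2,"z":0,"yaw":0,"gripper":-0.3},{"x":0,"y":0,"z":0,"yaw":0,"gripper":-0.3},{"x":0,"y":0,"z":0,"yaw":0,"gripper":-0.3}]'
python3 - <<'E'
from h import *
from workcell import cams
import pickle
t=cams.grab_frame('top');s=cams.grab_frame('scene');pickle.dump((t,s),open('b.pkl','wb'))
o=np.zeros((600,800,3),np.uint8);f=lambda x:x['pixels'][:,:,::-1]
o[:300,:400]=cv2.resize(f(t)[160:235,105:205],None,fx=4,fy=4,interpolation=2)
o[:300,400:]=cv2.resize(f(s)[240:360,155:315],None,fx=2.5,fy=2.5,interpolation=2)
o[300:,:400]=cv2.resize(f(t)[140:290,100:300],None,fx=2,fy=2,interpolation=2)
o[300:,400:]=cv2.resize(f(t)[185:260,300:400],None,fx=4,fy=4,interpolation=2)
cv2.imwrite('pics/b.png',o)
c=np.array([478.7,291.5]);u=np.array([.1167,.9932])
print('wall top',proj(t,[np.r_[c-84*u,80]]),proj(s,[np.r_[c-84*u,80]]))
E
```

```text
time_s: 31.95
ee_pos: [467.3, 196.6, 244.3]
ee_rot: [179.9, 0.2, 172.0]
force: [0.6, 0.2, 0.3]
gripper_width: 32.1
time_s: 32.78
ee_pos: [457.2, -20.1, 241.3]
ee_rot: [180.0, 0.0, 171.8]
force: [-1.1, -0.3, 0.5]
gripper_width: 31.6
wall top [[174.7968982  206.35950745]] [[231.55772613 263.44718029]]
```

View pics/b.png

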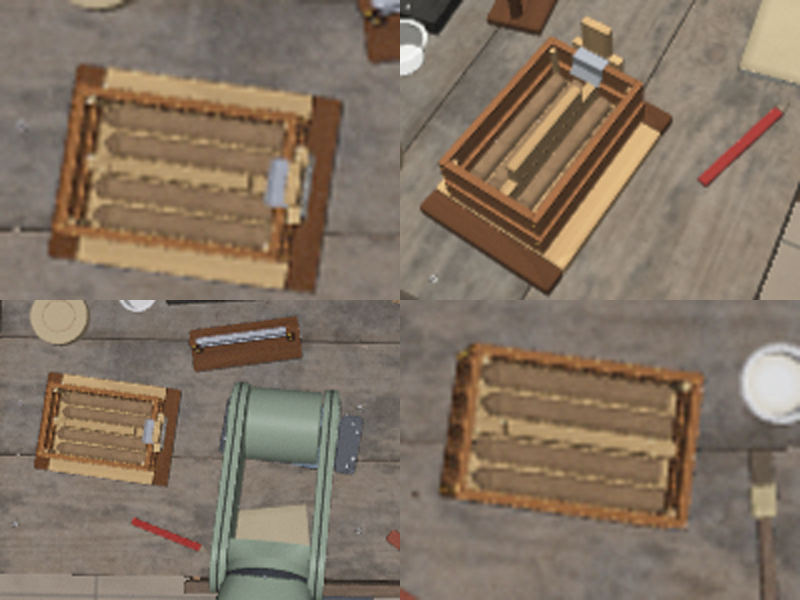

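The tag straddles the −y end wall with its hanger lip inside and the card outward. The tray is centred on the board, the rack is empty, and the stack of two sits squarely. Handing in.

```bash
python3 -c "
from workcell import env;print(env.job_done())"
```

```text
the job is handed in; nothing more can be done
None
```

I set the top tray aside on the clear bench, stood the middle tray on the board, and nested the top tray back in the bottom tray's rim. I then hung the tag over the right-hand (−y) end wall of the tray on the board, card outward. I handed the job in at about 33 s of robot time; it reports no verdict.

**Last checks**
- **Top tray:** the wrist camera put it within about 1.5 mm of the bottom tray's centre. It went down to about seated height with no rim contact, and the pictures show it square.
- **Middle tray:** gripper readings, and the wrist view of its end wall, put it within about 3 mm of the board centre. It is turned roughly 1.4° relative to the board.
- **Tag:** it met the rim at the expected height with a 2.4 N contact, and the last picture shows the hanger lip inside the wall and the tag nearly upright.
- **Bystanders:** those visible in the last pictures looked undisturbed, and the gripper was clear of everything.

**Checks that disagreed or failed**
- **Overhead view:** it put the middle tray about 7 mm nearer the robot's right than the other readings. I took this as error from reading blurred corners by eye and trusted the wrist camera.
- **First move calls:** my first two were refused for missing keys before anything moved.

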